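Changing over a duplex strainer and drawing the idle pot's cap and strainer

ROBOT

A 6-joint arm with a two-finger parallel gripper is mounted at the origin on the work surface; the furniture and walls round the work are solid. World frame = base frame: x ahead of the robot, y to its left, z up, the work surface at z = 0. Lengths are in m, angles in rad, forces in N, time in s.
With the tool pointing down it reaches from about 0.275 to 0.75 m from the base axis. Payload 10.2 kg.
Tool frame: the origin (TCP) lies on the centre line of the jaws, within the pads' length; the fingertips stand 14 mm ahead of it and the grasp point (between the pads) lies 5 mm behind it; z points along the fingers, y is the line along which they close (so a half turn about z gives the same grasp; the last joint's range is limited). The gripper opens to 88 mm and grips with 3 to 60 N. Pads are 18 mm wide; open, the fingers measure 123 mm over their backs; the gripper's body (75 mm by 187 mm) begins 45 mm behind the grasp point.
Start: joints at [1.068, 0.313, 1.498, -0, 1.331, -0.223], TCP at [0.145, 0.505, 0.253] pointing down, gripper open.
Joint ranges: [-2.94, 2.94], [-0.97, 2.17], [0.19, 2.56], [-1.23, 4.37], [0.02, 3.11], [-2.88, 2.88]. Speed limits (rad/s): [2.39, 2.39, 3.01, 3.14, 3.14, 3.14].

INTERFACE

Orientations are given as a unit quaternion [w, x, y, z].
In Python, from workcell import manip gives the robot as it stands. The module is installed in compiled form; this text tells all that it offers.
- The arm moves only by the tool servo_tool, never from a script. Its argument "rows" is a list of rows, each a list of 3 entries, a list of its own where there are three numbers: the finger opening in mm, from 0 to 88.1, then the shift along the tool's x, y, z in mm, then the turn, a rotation vector about the tool's x, y, z in rad. A call has 1 to 20 rows; each row shifts and turns the commanded pose from where the row before left it, along the tool's axes as they then stand; what a row does not reach is not made up. A row lasts 1/8 s, in which the tool goes at most 62.5 mm and 10.7 degrees, less where a joint would pass 70% of its speed; a pose out of reach is approached as far as the arm can. A call is refused whole if a number of a shift passes 62.5 or a number of a turn 0.188, either way. A call with a gripper value outside its range is refused whole. The fingers move at their own pace and stop on an object; "squeeze" is the grip in N (left out, the last holds). Time passes only in rows, so rows that do not move let the fingers close. It gives the time, the measured TCP pose, the force, the opening and the grip force at its end, in the units of the state.
- manip.observe(): the state, without advancing time (a new reading comes with each control period).
- manip.get_image(name): name is "scene" or "top"; returns the picture (480x640x3 uint8, blue, green, red); there is no depth.
- manip.camera_params(name): a dict with "fx", "fy", "cx", "cy" (pixels), "dist" ([k1, k2, p1, p2, k3] as OpenCV has them; the pictures are not rectified), "origin" and "rotation" of the camera in the world. Camera axes: x right, y down, z forward; pixel columns grow to the right and rows downward; lengths in m; the calibration is good to about 2 mm. A picture is of the moment at which its call begins. camera_params takes no time and is no camera call.
- manip.close_job(): hands the job in; it is judged then, once.
The state is a dict: "time": time; "qpos": joint angles; "qd": joint speeds; "joint_efforts": joint torques, N m; "tcp_pos": TCP position; "eef_rot": TCP orientation; "wrist_force": force on the tool from outside, world axes, zero at the start; "ft_torque": the same for the moment, N m; "gripper_width": finger opening in m; "gripper_force": force on a finger pad.
Only numpy, scipy, OpenCV 4.12 (cv2) and the standard library are available. Lean on these libraries where they do the work, as an engineer would, in place of code of your own. Each camera call takes 0.05 s, during which the arm holds its last target. There are 200 camera calls.

TASK

The strainer under the cap with the vent stub is due for a look. First push the changeover slide fully home to the end of its track beside the other pot, so that the vented pot is out of service; then unscrew the vented cap - nobody remembers whether its thread is right- or left-handed, so try both ways - and lift it straight up until the strainer hanging from it is clear out of the pot. Finish while still holding it there, upright above its own pot so that it drips back in; leave the slide home, the other cap closed and everything else where it stands.

Things in the scene. Friction and masses are not known exactly. Their poses are not given: they have to be found in the camera images.
- station: duplex strainer head fixed to the worktop: grey block 150 mm deep, 260 mm wide, 45 mm high, with two clear pots standing on it 124 mm apart and a changeover slide in front. Origin on the worktop midway between the pots; block from x -105 to +45 mm. x points from the slide side to the pots and back, y left along the track, z up. Place varies, turned up to 0.3 rad.
- pot_left (a point): centre of the mouth of the left pot, at station x 0, y +62 mm, 108 mm above the worktop (top edge of the neck, hidden under its cap); bore 28 mm
- pot_right (a point): the same for the right pot, at station y -62 mm
- slide (a joint): changeover slide, m: 0 at the right end of its track (beside the right pot), 0.080 at the left end (beside the left pot), hard stops at both; takes 2 to 3 N and stays where left. The pot beside which it stands is in service; at the start it is near the middle. Fully home: within 5 mm of the end.
- slide_top (a point): centre of the top of the slide's black upright grip, 80 mm above the worktop; the grip is 16 mm long (station y), 24 mm deep (station x) and stands 30 mm above the track. It moves along station y at station x = -72 mm
- track_left_end (a point): where slide_top (within 1 mm in height) lies when the slide is home at the left, station y +40 mm
- track_right_end (a point): the same at the right, station y -40 mm
- cap_vent: the cap to take off, on either pot: black, round, ribbed, 58 mm across, 30 mm high, with a vent stub (19 mm across, 18 mm high) on its top; 60 to 130 g. Origin on its axis at the skirt's lower edge, 84 mm above the worktop when closed; z up. A strainer 20 mm across hangs from it to 24 mm below the origin: clear of the pot once the origin is over 132 mm up.
- vent_stub (a point): top of the vent stub, on the cap's axis 48 mm above its origin. The cap's coarse thread is of unknown hand, opposite to the other pot's: turned the right way it is free from about 0.8 rad (1.15 is best, stop at 1.5), then lifts straight off; the wrong way it stops dead within 0.15 rad. It turns easily and has about 2 mm of play up and sideways while threaded.
- cap_plain: the cap of the other pot: the same in size and shape but flat on top, without stub; stays closed
- dropper_1: dropper bottle, 27 mm across, 85 mm high, standing by the left end of the station; leave alone
- scoop_cup: white measuring cup, 45 mm across, 30 mm high, standing in front of the station; leave alone
- reagent_jar_2: white jar, 70 mm across, 136 mm high, behind the station on the right; leave alone
- sachet_1: foil sachet, 78 x 67 x 72 mm, on the left; leave alone
- sample_dish: ribbed clear dish, 48 mm across, 17 mm high, on the left; leave alone
There are look-alikes about, which are no part of the job. What is shaped like the cap_vent but yellow is not meant.

How it is judged:
On the way, in this order (a step that is already met when the one before it is completed fails the run):
1. with both caps closed, the slide is fully home beside the plain-capped pot (((horizontal distance between cap_vent and pot_left below 0.03 m and horizontal distance between cap_plain and pot_right below 0.01 m and value of joint slide below 0.005 m) or (horizontal distance between cap_vent and pot_right below 0.03 m and horizontal distance between cap_plain and pot_left below 0.01 m and value of joint slide above 0.075 m)) and height (world z) of cap_plain below 0.092 m and angle between cap_plain's own z axis and vertical below 0.1 rad and height (world z) of cap_vent below 0.09 m), for 0.2 s.
2. the vented cap is off its thread, its strainer still in the pot or above it (((horizontal distance between cap_vent and pot_left below 0.03 m and horizontal distance between cap_plain and pot_right below 0.01 m and value of joint slide below 0.005 m) or (horizontal distance between cap_vent and pot_right below 0.03 m and horizontal distance between cap_plain and pot_left below 0.01 m and value of joint slide above 0.075 m)) and height (world z) of cap_plain below 0.092 m and angle between cap_plain's own z axis and vertical below 0.1 rad and height (world z) of cap_vent above 0.104 m), for 0.1 s.
At the end, for the whole second after the job is handed in: Slide within 5 mm of its end beside the plain-capped pot; vented cap gripped, still, its lower edge over 133 mm above the worktop, within 30 mm sideways of its pot's axis, tilted under 0.2 rad, off the station; plain cap closed; loose things within 30 mm of their places (((horizontal distance between cap_vent and pot_left below 0.03 m and horizontal distance between cap_plain and pot_right below 0.01 m and value of joint slide below 0.005 m) or (horizontal distance between cap_vent and pot_right below 0.03 m and horizontal distance between cap_plain and pot_left below 0.01 m and value of joint slide above 0.075 m)) and height (world z) of cap_plain below 0.092 m and angle between cap_plain's own z axis and vertical below 0.1 rad and height (world z) of cap_vent above 0.133 m and angle between cap_vent's own z axis and vertical below 0.2 rad and contact force between the fingers and cap_vent above 1 N and contact force between cap_vent and station below 0.05 N and linear speed of cap_vent below 0.03 m/s and distance of each of dropper_1, scoop_cup, reagent_jar_2, sachet_1, sample_dish from where it was at the start of the episode below 0.03 m); the arm keeps its last pose, push and grip.
It fails at once if the plain cap is lifted, shifted or turned (distance of cap_plain from where it was at the start of the episode above 0.01 m or angle between the x axis of cap_plain and the x axis of station, either way round above 0.4 rad).
It fails at once if one of the things standing round about is knocked away (distance of any of dropper_1, scoop_cup, reagent_jar_2, sachet_1, sample_dish from where it was at the start of the episode above 0.03 m).
It also fails if it takes over 54 s, if anything falls off the work surface, if the arm or the gripper's body presses on something with over 40 N, if the wrist force passes 120 N, or if a joint passes its speed limit or range.

## Working session

There is one attempt and no reset: what is moved stays moved. The work goes in short steps, Python scripts to look and compute and a tool call to move; the robot and the scene stay as the last step left them, time stands still between calls to the robot, and variables do not carry over. Pictures are saved under pics/ and viewed, at most 10 in all, crops included, and the job is handed in when it is done.

Besides the shell and the picture viewer there is one more tool, called after ">>>" by a JSON object that holds its "fn" and its "kwargs", one argument or row to a line. servo_tool: Moves the arm, as the interface text tells. Its arguments: {"type":"object","properties":{"rows":{"type":"array"},"squeeze":{"type":"number"}},"required":["rows"]}

```bash
mkdir -p pics
python3 - <<'E'
from workcell import manip
import cv2
for n in("scene","top"):
    cv2.imwrite(f"pics/{n}0.png",manip.get_image(n)); print(manip.camera_params(n))
print(manip.observe())
E
```

```text
{'fx': 451.7098737129065, 'fy': 451.7098737129065, 'cx': 320.15527402439164, 'cy': 242.47927618613983, 'dist': array([-0.09459063,  0.        ,  0.        ,  0.        ,  0.        ]), 'origin': array([0.16926194, 0.91255776, 0.7363794 ]), 'rotation': array([ 0.09709764, -0.1946714 ,  0.87137324, -0.43975421])}
{'fx': 519.5469553478594, 'fy': 519.5469553478594, 'cx': 312.090307660213, 'cy': 239.71432738137386, 'dist': array([-0.08006052,  0.        ,  0.        ,  0.        ,  0.        ]), 'origin': array([0.32639103, 0.12508186, 1.39013981]), 'rotation': array([-0.05229669,  0.7140992 , -0.69549887,  0.0600725 ])}
{'time': 0.1, 'qpos': array([ 1.06758288e+00,  3.13402870e-01,  1.49831958e+00, -2.89126399e-06,
        1.33096121e+00, -2.23412140e-01]), 'qd': array([-0.00079563, -0.00179141, -0.0021356 , -0.00186192, -0.00204578,
       -0.00159791]), 'joint_efforts': array([ 2.35289845e-03, -4.02818692e+01, -2.52643669e+01,  6.95692515e-02,
        3.42228112e-02, -5.40304177e-05]), 'tcp_pos': array([0.14491514, 0.50441451, 0.2522294 ]), 'eef_rot': array([-1.92544260e-04,  1.39444379e-01,  9.90229755e-01, -5.10393521e-04]), 'wrist_force': array([0.2895403 , 0.18478534, 0.72265104]), 'ft_torque': array([-0.01603065,  0.03405433,  0.01251929]), 'gripper_force': 0.0, 'gripper_width': 0.08830200554852811}
```

View pics/scene0.png

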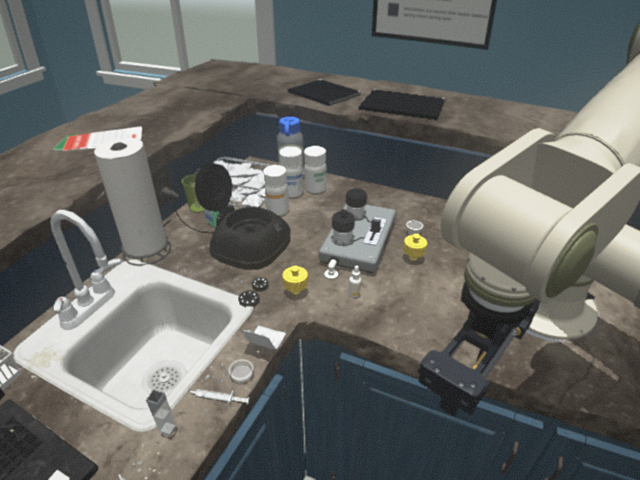

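View pics/top0.png

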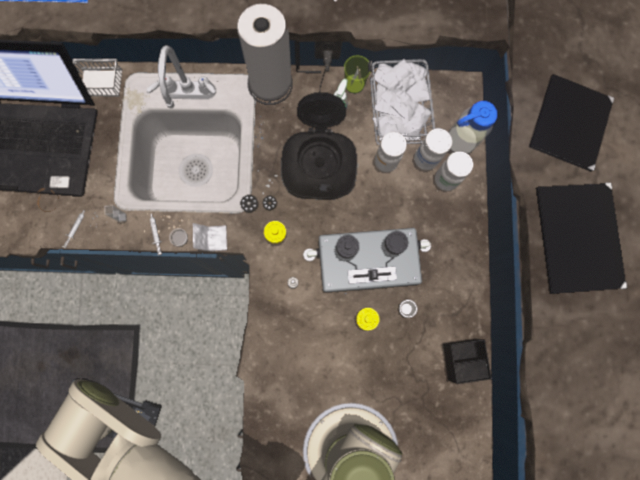

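The scene shows the station at about (358,235) and the top view shows it at about (370,262), with caps near (347,246) and (396,244) and the slide near (373,274). I'll enlarge both.

Run:
```python
import cv2
a=cv2.imread("pics/top0.png")[222:302,300:440]; b=cv2.imread("pics/scene0.png")[175:285,310:430]
cv2.imwrite("pics/topc.png",cv2.resize(a,None,fx=5.5,fy=5.5,interpolation=cv2.INTER_CUBIC))
cv2.imwrite("pics/scenec.png",cv2.resize(b,None,fx=5,fy=5,interpolation=cv2.INTER_CUBIC))
```

```text
(no output)
```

View pics/topc.png

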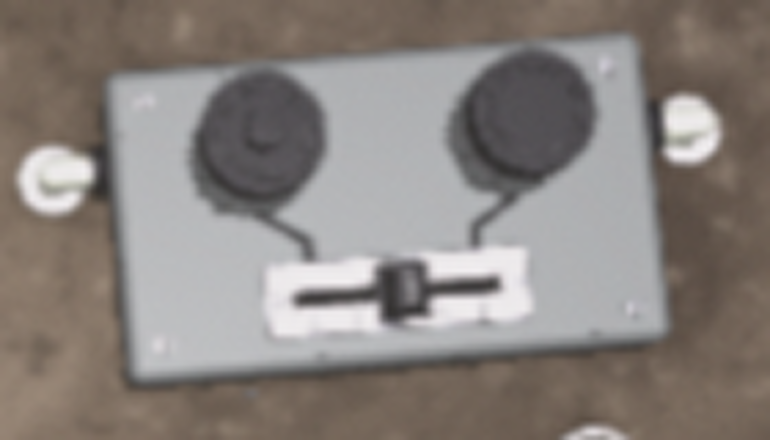

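View pics/scenec.png

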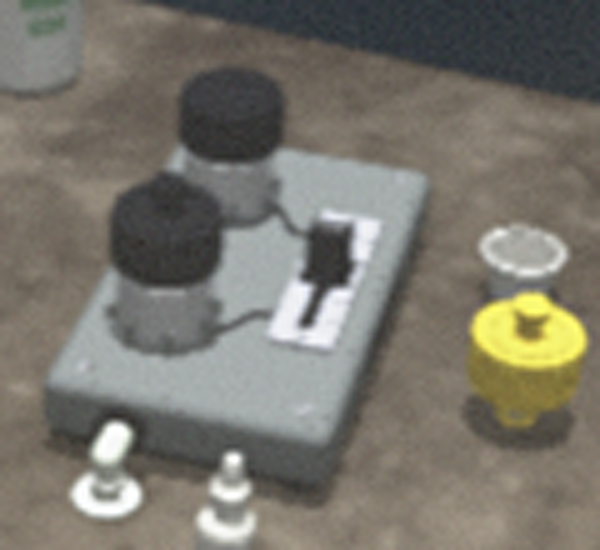

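The vented cap is on the left pot: in the top crop its stub is at (264,131), the plain cap at (533,113) and the grip at (406,289). So the slide goes to the right end. Next I'll fit the station pose.

```bash
cat > h.py <<'E'
import numpy as np, cv2
from workcell import manip
from scipy.spatial.transform import Rotation as R
from scipy.optimize import least_squares
def proj(n,P):
    c=manip.camera_params(n); q=np.array(c["rotation"]); M=R.from_quat(q[[1,2,3,0]]).as_matrix()
    pc=(np.atleast_2d(P)-c["origin"])@M
    K=np.array([[c["fx"],0,c["cx"]],[0,c["fy"],c["cy"]],[0,0,1]])
    return cv2.projectPoints(pc,np.zeros(3),np.zeros(3),K,c["dist"])[0][:,0]
def st(p,L):
    c,s=np.cos(p[2]),np.sin(p[2]); L=np.array(L,float)
    return np.c_[p[0]+c*L[:,0]-s*L[:,1],p[1]+s*L[:,0]+c*L[:,1],L[:,2]]
E
python3 - <<'E'
from h import *
T=np.array([[264,131],[533,113],[107,75],[635,37],[668,335],[130,380],[406,289]])/5.5+[300,222]
S=np.array([[167,182],[232,92],[332,228]])/5+[310,175]
def L(s): return [[0,.062,.132],[0,-.062,.114],[.045,.13,.045],[.045,-.13,.045],[-.105,-.13,.045],[-.105,.13,.045],[-.072,s-.04,.08]]
def f(p):
    W=st(p,L(p[3])); return np.r_[proj("top",W)-T, proj("scene",W[[0,1,6]])-S].ravel()
r=least_squares(f,[.4,.05,0,.04],x_scale=[.1,.1,.1,.02]); print(r.x); print(r.fun.reshape(-1,2).round(1)); print(st(r.x,L(r.x[3])).round(4))
o=manip.observe();print(R.from_quat(o["eef_rot"][[1,2,3,0]]).as_matrix().round(3))
E
```

```text
[ 0.52429233 -0.03642291  0.10502861  0.03939844]
[[ 0.1 -0.8]
 [-0.1 -0.3]
 [-1.4 -0.7]
 [ 0.5 -1.2]
 [ 0.7  1.1]
 [-0.8  1. ]
 [-0.3 -0.4]
 [ 0.9 -0.8]
 [ 0.7 -0.2]
 [ 0.3 -0.4]]
[[ 0.5178  0.0252  0.132 ]
 [ 0.5308 -0.0981  0.114 ]
 [ 0.5554  0.0976  0.045 ]
 [ 0.5827 -0.161   0.045 ]
 [ 0.4335 -0.1767  0.045 ]
 [ 0.4062  0.0819  0.045 ]
 [ 0.4528 -0.0446  0.08  ]]
[[-0.961  0.276 -0.001]
 [ 0.276  0.961 -0.001]
 [ 0.    -0.001 -1.   ]]
```

>>> {"fn": "servo_tool", "kwargs": {
  "rows": [
    [88, [-16, -16, 0], [0, 0, 0]],
    [88, [-32, -31.6, 0], [0, 0, 0]],
    [88, [-32, -31.6, 0], [0, 0, 0]],
    [88, [-32, -31.6, 0], [0, 0, 0]],
    [60, [-32, -31.6, 0], [0, 0, 0]],
    [50, [-32, -31.6, 0], [0, 0, 0]],
    [40, [-32, -31.6, 0], [0, 0, 0]],
    [40, [-32, -31.6, 0], [0, 0, 0]],
    [40, [-32, -31.6, 0], [0, 0, 0]],
    [40, [-32, -31.6, 0], [0, 0, 0]],
    [40, [-32, -31.6, 0], [0, 0, 0]],
    [40, [-32, -31.6, 0], [0, 0, 0]],
    [40, [-32, -31.6, 0], [0, 0, 0]],
    [40, [-32, -31.6, 0], [0, 0, 0]],
    [40, [-16, -16, 0], [0, 0, 0]],
    [40, [0, 0, 30], [0, 0, -0.13]],
    [40, [0, 0, 30], [0, 0, -0.13]],
    [40, [0, 0, 20], [0, 0, -0.13]],
    [40, [0, 0, 0], [0, 0, 0]]
  ]
}}

```text
time: 2.48
tcp_pos: [0.4526, -0.044, 0.1718]
eef_rot: [-0.001, -0.055, 0.998, 0.001]
wrist_force: [0.1, -0.4, 0.4]
gripper_width: 0.0398
gripper_force: 0.0
```

```bash
cat >> h.py <<'E'
def to(P,yaw):
    o=manip.observe(); M=R.from_quat(o["eef_rot"][[1,2,3,0]])
    t=np.deg2rad(yaw); Y=np.array([np.cos(t),np.sin(t),0]); Z=np.array([0,0,-1.]); G=R.from_matrix(np.c_[np.cross(Y,Z),Y,Z])
    print("tcp",o["tcp_pos"].round(4),"t",o["time"],"w",o["gripper_width"],"F",o["wrist_force"].round(1),"q",o["qpos"].round(2))
    print("shift mm",(M.inv().apply(np.array(P)-o["tcp_pos"])*1e3).round(1),"rotvec",(M.inv()*G).as_rotvec().round(3))
E
python3 -c "
from h import *
to([.4528,-.0446,.078],96)"
```

```text
tcp [ 0.4526 -0.044   0.1718] t 2.475 w 0.03979132035918451 F [ 0.1 -0.4  0.4] q [-0.36  0.25  1.81  0.    1.08 -2.04]
shift mm [-0.4 -0.7 93.8] rotvec [ 0.001 -0.003  0.005]
```

>>> {"fn": "servo_tool", "kwargs": {
  "rows": [
    [40, [0, 0, 20], [0, 0, 0]],
    [40, [0, 0, 25], [0, 0, 0]],
    [40, [0, 0, 25], [0, 0, 0]],
    [40, [0, 0, 15], [0, 0, 0]],
    [40, [0, 0, 9], [0, 0, 0]],
    [40, [0, 0, 0], [0, 0, 0]],
    [10, [0, 0, 0], [0, 0, 0]],
    [10, [0, 0, 0], [0, 0, 0]],
    [10, [0, 0, 0], [0, 0, 0]],
    [10, [0, 0, 0], [0, 0, 0]]
  ],
  "squeeze": 12
}}

```text
time: 3.72
tcp_pos: [0.4536, -0.0449, 0.0791]
eef_rot: [0.0, -0.055, 0.998, -0.0]
wrist_force: [-0.5, -0.3, 5.2]
gripper_width: 0.0161
gripper_force: 12.0
```

>>> {"fn": "servo_tool", "kwargs": {
  "rows": [
    [10, [0, -4, 0], [0, 0, 0]],
    [10, [0, -6, 0], [0, 0, 0]],
    [10, [0, -6, 0], [0, 0, 0]],
    [10, [0, -6, 0], [0, 0, 0]],
    [10, [0, -6, 0], [0, 0, 0]],
    [10, [0, -5, 0], [0, 0, 0]],
    [10, [0, -3, 0], [0, 0, 0]],
    [10, [0, -2, 0], [0, 0, 0]],
    [10, [0, -1, 0], [0, 0, 0]],
    [10, [0, -1, 0], [0, 0, 0]],
    [10, [0, -1, 0], [0, 0, 0]],
    [10, [0, 0, 0], [0, 0, 0]]
  ]
}}

```text
time: 5.22
tcp_pos: [0.4577, -0.0842, 0.0791]
eef_rot: [-0.0, -0.055, 0.998, 0.001]
wrist_force: [0.1, 10.0, 9.7]
gripper_width: 0.0159
gripper_force: 12.0
```

```bash
python3 -c "
from h import *
to([.5178,.0252,.2],40)"
```

```text
tcp [ 0.4577 -0.0842  0.0791] t 5.225 w 0.015851680602250968 F [ 0.1 10.   9.7] q [-0.44  0.41  1.87  0.    0.86 -2.12]
shift mm [ -71.7  102.4 -120.6] rotvec [ 0.002 -0.001  0.982]
```

>>> {"fn": "servo_tool", "kwargs": {
  "rows": [
    [34, [0, 0, 0], [0, 0, 0]],
    [34, [0, 0, 0], [0, 0, 0]],
    [34, [0, 0, 0], [0, 0, 0]],
    [34, [0, 0, -15], [0, 0, 0]],
    [34, [0, 0, -35], [0, 0, 0]],
    [60, [0, 0, -35], [0, 0, 0]],
    [88, [0, 0, -35], [0, 0, 0]],
    [88, [-14, 20, 0], [0, 0, 0]],
    [88, [-22, 31, 0], [0, 0, 0]],
    [88, [-22, 31, 0], [0, 0, 0]],
    [88, [-14, 20, 0], [0, 0, 0]],
    [88, [0, 0, 0], [0, 0, 0.164]],
    [88, [0, 0, 0], [0, 0, 0.164]],
    [88, [0, 0, 0], [0, 0, 0.164]],
    [88, [0, 0, 0], [0, 0, 0.164]],
    [88, [0, 0, 0], [0, 0, 0.164]],
    [88, [0, 0, 0], [0, 0, 0.164]],
    [88, [0, 0, 0], [0, 0, 0]]
  ]
}}

```text
time: 7.48
tcp_pos: [0.5182, 0.0238, 0.1996]
eef_rot: [0.0, 0.422, 0.906, 0.0]
wrist_force: [0.4, 0.0, 0.1]
gripper_width: 0.0879
gripper_force: 0.0
```

Run:
```python
from h import *
to([.5178,.0252,.095],40)
im=manip.get_image("scene"); p=proj("scene",st([.5243,-.0364,.105],[[-.072,-.04,.08],[0,.062,.132]])); print(p)
cv2.imwrite("pics/s1.png",cv2.resize(im[170:290,300:440],None,fx=5,fy=5,interpolation=cv2.INTER_CUBIC))
```

```text
tcp [0.5182 0.0238 0.1996] t 7.475 w 0.08790396259604807 F [0.4 0.  0.1] q [-0.18  0.35  1.6  -0.    1.2  -0.88]
shift mm [  1.4   0.6 104.6] rotvec [0.    0.001 0.   ]
[[380.07615595 212.54650975]
 [344.25976851 210.63650255]]
```

View pics/s1.png

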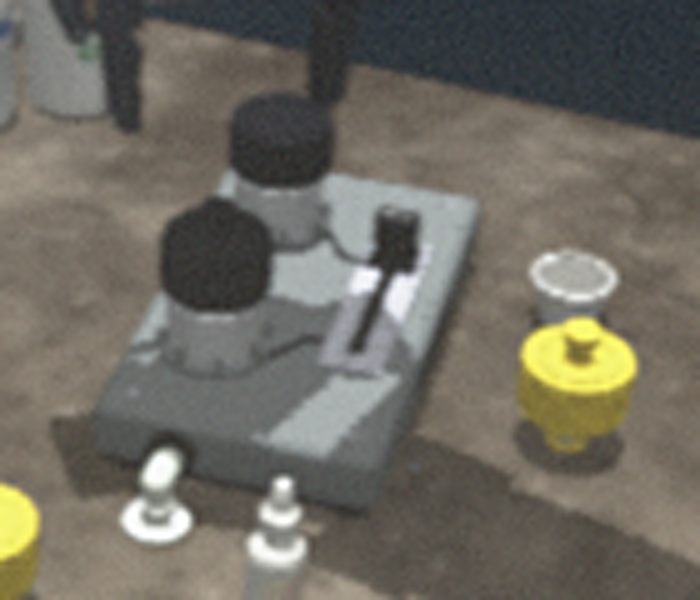

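The slide is at its right end: the grip top is at crop (400,212), which is (380,212) in the picture and matches the predicted home position. Next I grip the vented cap.

>>> {"fn": "servo_tool", "kwargs": {
  "rows": [
    [88, [1.4, 0.6, 20], [0, 0, 0]],
    [88, [0, 0, 25], [0, 0, 0]],
    [88, [0, 0, 25], [0, 0, 0]],
    [88, [0, 0, 15], [0, 0, 0]],
    [88, [0, 0, 10], [0, 0, 0]],
    [88, [0, 0, 8], [0, 0, 0]],
    [88, [0, 0, 0], [0, 0, 0]],
    [50, [0, 0, 0], [0, 0, 0]],
    [50, [0, 0, 0], [0, 0, 0]],
    [50, [0, 0, 0], [0, 0, 0]],
    [50, [0, 0, 0], [0, 0, 0]],
    [50, [0, 0, 0], [0, 0, 0]],
    [50, [0, 0, 0], [0, 0, 0]]
  ],
  "squeeze": 25
}}

```text
time: 9.15
tcp_pos: [0.5178, 0.0253, 0.0959]
eef_rot: [0.0, 0.423, 0.906, 0.0]
wrist_force: [0.1, 0.5, 3.1]
gripper_width: 0.058
gripper_force: 25.0
```

```bash
python3 -c "
from h import *
to([.5178,.0252,.095],40);print(manip.observe()['ft_torque'])"
```

```text
tcp [0.5178 0.0253 0.0959] t 9.15 w 0.05803549725660557 F [0.1 0.5 3.1] q [-0.18  0.48  1.7   0.    0.96 -0.87]
shift mm [-0.  -0.1  0.9] rotvec [ 0.     0.    -0.001]
[0.10806662 0.02990843 0.08934842]
```

>>> {"fn": "servo_tool", "kwargs": {
  "rows": [
    [50, [0, 0, 0], [0, 0, -0.06]],
    [50, [0, 0, 0], [0, 0, -0.06]],
    [50, [0, 0, 0], [0, 0, -0.06]],
    [50, [0, 0, 0], [0, 0, -0.06]],
    [50, [0, 0, 0], [0, 0, 0]]
  ]
}}

```text
time: 9.78
tcp_pos: [0.5179, 0.0251, 0.0959]
eef_rot: [0.0, 0.312, 0.95, -0.0]
wrist_force: [0.5, -0.9, 3.4]
gripper_width: 0.0579
gripper_force: 25.0
```

```bash
python3 -c "
from h import *
to([.5178,.0252,.095],40);print(manip.observe()['ft_torque'])"
```

```text
tcp [0.5179 0.0251 0.0959] t 9.775 w 0.05793620298038363 F [ 0.5 -0.9  3.4] q [-0.18  0.48  1.7  -0.    0.96 -1.11]
shift mm [ 0.1 -0.   0.9] rotvec [0.    0.001 0.238]
[-0.06930354 -0.06179839 -0.02922146]
```

>>> {"fn": "servo_tool", "kwargs": {
  "rows": [
    [50, [0, 0, 0], [0, 0, -0.1]],
    [50, [0, 0, 0], [0, 0, -0.1]],
    [50, [0, 0, 0], [0, 0, -0.1]]
  ]
}}

```text
time: 10.15
tcp_pos: [0.518, 0.0252, 0.0959]
eef_rot: [0.0, 0.165, 0.986, -0.0]
wrist_force: [1.3, -0.8, 2.3]
gripper_width: 0.0579
gripper_force: 25.0
```

```bash
python3 -c "
from h import *
to([.5178,.0252,.095],40);print(manip.observe()['ft_torque'])"
```

```text
tcp [0.518  0.0252 0.0959] t 10.15 w 0.05794893993876727 F [ 1.3 -0.8  2.3] q [-0.18  0.48  1.7  -0.    0.96 -1.42]
shift mm [ 0.2 -0.   0.9] rotvec [0.    0.001 0.541]
[-0.10716272 -0.10522237  0.006021  ]
```

Torque is about zero, so the cap is turning freely. I'll continue to 1.15 rad, then lift a little as a test.

>>> {"fn": "servo_tool", "kwargs": {
  "rows": [
    [50, [0, 0, 0], [0, 0, -0.12]],
    [50, [0, 0, 0], [0, 0, -0.12]],
    [50, [0, 0, 0], [0, 0, -0.12]],
    [50, [0, 0, 0], [0, 0, -0.12]],
    [50, [0, 0, 0], [0, 0, -0.13]],
    [50, [0, 0, 0], [0, 0, 0]],
    [50, [0, 0, -2], [0, 0, 0]],
    [50, [0, 0, -2], [0, 0, 0]],
    [50, [0, 0, -2], [0, 0, 0]],
    [50, [0, 0, 0], [0, 0, 0]]
  ]
}}

```text
time: 11.4
tcp_pos: [0.5177, 0.0253, 0.1018]
eef_rot: [0.0, -0.137, 0.991, -0.0]
wrist_force: [-0.0, -0.1, -0.6]
gripper_width: 0.058
gripper_force: 25.0
```

```bash
python3 -c "
from h import *
to([.5178,.0252,.155],40);print(manip.observe()['ft_torque'])"
```

```text
tcp [0.5177 0.0253 0.1018] t 11.4 w 0.057992789035818094 F [-0.  -0.1 -0.6] q [-0.18  0.47  1.7  -0.    0.97 -2.02]
shift mm [ -0.1  -0.1 -53.2] rotvec [-0.     0.     1.148]
[ 0.06117155 -0.0228149  -0.0055721 ]
```

>>> {"fn": "servo_tool", "kwargs": {
  "rows": [
    [50, [0, 0, -5], [0, 0, 0]],
    [50, [0, 0, -6], [0, 0, 0]],
    [50, [0, 0, -6], [0, 0, 0]],
    [50, [0, 0, -6], [0, 0, 0]],
    [50, [0, 0, -6], [0, 0, 0]],
    [50, [0, 0, -6], [0, 0, 0]],
    [50, [0, 0, -6], [0, 0, 0]],
    [50, [0, 0, -6], [0, 0, 0]],
    [50, [0, 0, -6], [0, 0, 0]],
    [50, [0, 0, -5], [0, 0, 0]],
    [50, [0, 0, -2], [0, 0, 0]],
    [50, [0, 0, 0], [0, 0, 0]],
    [50, [0, 0, 0], [0, 0, 0]],
    [50, [0, 0, 0], [0, 0, 0]]
  ]
}}

```text
time: 13.15
tcp_pos: [0.5176, 0.0253, 0.1616]
eef_rot: [-0.0, -0.138, 0.99, 0.0]
wrist_force: [0.5, -0.2, -1.8]
gripper_width: 0.058
gripper_force: 25.0
```

Run:
```python
from h import *
to([.5178,.0252,.155],100)
im=manip.get_image("scene")
cv2.imwrite("pics/s2.png",cv2.resize(im[130:290,290:450],None,fx=3.7,fy=3.7,interpolation=cv2.INTER_CUBIC))
```

```text
tcp [0.5176 0.0253 0.1616] t 13.15 w 0.057950839724627584 F [ 0.5 -0.2 -1.8] q [-0.18  0.39  1.64  0.    1.11 -2.02]
shift mm [-0.1 -0.2  6.6] rotvec [ 0.    -0.     0.102]
```

View pics/s2.png

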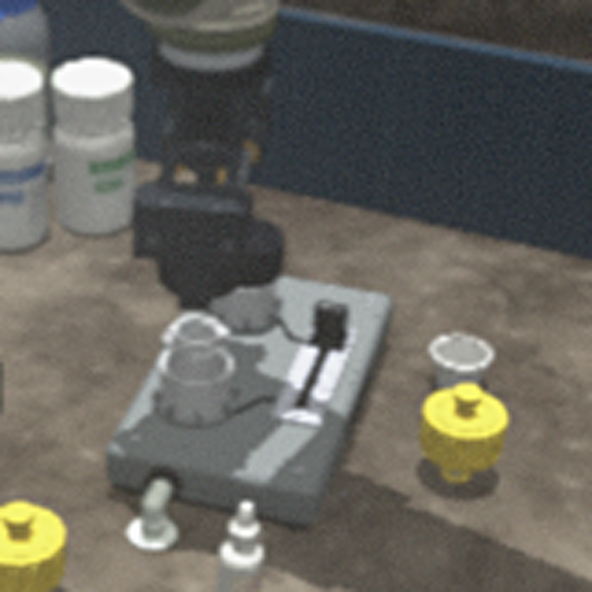

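The picture shows the pot mouth open at (197,330), with the cap and the end of its strainer held above it at about (195,290). The plain cap is still on, at (245,250), and the slide is home at (330,320). I'm handing in.

```bash
python3 -c "
from workcell import manip
print(manip.close_job())"
```

```text
the job is handed in; nothing more can be done
None
```

The job is handed in (verdict not shown): the slide is home at the right beside the plain pot, and the vented (left) cap came off turning counter-clockwise and is held upright about 150 mm up over its own pot, strainer clear.

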